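# Lid the re-glued caddy and clamp it

## Task

The small wooden caddy standing in the bench clamp has been re-glued. First put its lid on, fully seated and level, so that the walls stay square, and let go of the lid; then pump the clamp's trigger lever to and fro until the sprung pad has pushed the caddy firmly against the fixed jaw and the pad is pressed in about 8 mm on its spring - never more than 15 mm, or the caddy is crushed. Finish while the gripper is still holding the trigger partly or fully drawn, without letting it spring back, and leave the other things on the worktop where they are.

Things in the scene. Friction and masses are not known exactly. Their poses are not given: they have to be found in the camera images.
- clamp: Fixed bar clamp: bed plate 100 x 320 x 8 mm (local x +-50, y -145 to 175), origin on the worktop under its axis. The axis is local y, 38 mm up; it clamps towards -y. Along y: fixed jaw (face at y -115), caddy, sprung pad, rod head, dark housing (y 80 to 165, x +-24, 86 mm high) with the trigger lever rising from it; the rod's tail ends at y 253 or less. Place and yaw vary.
- fixed_jaw: Fixed jaw of the clamp, 74 mm wide, 56 mm high, on the bed; origin on the bed under the middle of its face; the face looks to the clamp's +y.
- rod (a joint): Travel of the push rod and its head towards the fixed jaw, m; starts between 0 and 0.018. Driven only by the trigger, it cannot go back (stepless friction ratchet). Pad face to fixed jaw's face: 0.125 - rod + pad (m); the caddy fills 0.080 of that.
- pad (a joint): How far the sprung pad is pressed in towards the rod's head, m: 0 free, stop at 0.024; about 0.7 N per mm. Wanted at the end: about 0.008 (0.004 to 0.012 passes); over 0.015 crushes the caddy. The pad is a round disc, 42 mm diameter, 8 mm thick; 24 mm of its 12 mm stem shows in front of the head when free.
- trigger (a joint): Trigger lever, rad: 0 at rest (leaning 0.125 from upright to the clamp's +y), 0.25 fully drawn (leaning 0.125 to -y). A spring returns it. Each stroke towards -y drives the rod by about 0.06 m per rad (15 mm a full stroke); the rod stays on the return. Drawing takes 2 to 3 N at the grip plus about half the pad's force.
- trigger_grip (a point): Grip point in the middle of the trigger's rubber-covered blade, 132 mm from its pin. The blade is 16 mm thick (along the clamp's x), 24 mm wide (along y), its top 22 mm above this point; it can be pinched from above across either of these, or pushed. Nothing but the blade stands higher than 86 mm there.
- trigger_pin (a point): Pin about which the trigger swings (axis along the clamp's x), on the clamp's axis 14 mm above the worktop.
- pad_face (a point): Middle of the sprung pad's front face, towards the caddy.
- caddy: Open-topped plain wooden caddy, 90 mm (its x) x 80 mm (its y) x 56 mm high, walls 6 mm, loose on the clamp's bed between fixed jaw and pad, origin at the centre of its underside. Its x and y lie nearly along the clamp's. Mass about 0.3 kg.
- caddy_rim (a point): Centre of the caddy's open mouth, level with the top of its rim (64 mm above the worktop). Opening 78 x 68 mm.
- caddy_lid: Lid lying on the worktop: board 90 (its x) x 80 (y) x 8 mm, under it a plug 70 x 60 x 6 mm (4 mm play all round in the mouth), on top a dark bar handle 14 (x) x 44 (y) x 26 mm high. Origin at the centre of the plug's underside: board z 6 to 14, handle z 14 to 40 mm. Seated, the origin is 6 mm below the rim; fits either way round. About 0.12 kg.
- salt_flakes: Bystander: squat glass jar with a pale lid, 65 mm diameter, 59 mm high.
- lemon: Bystander: a lemon, 73 x 56 x 57 mm.
- nutmeg_tin: Bystander: low round tin, 57 mm diameter, 39 mm high.
- shot_glass: Bystander: small glass, 48 mm diameter, 58 mm high.
- spice_jar: Bystander: small jar with a cap, 45 mm diameter, 106 mm high.
Not all that is in view belongs to the job. What is shaped like the caddy but green or red is not meant.

How it is judged (in metres and radians):
On the way, in this order (a step that is already met when the one before it is completed fails the run):
1. the lid sits fully seated and level on the caddy and is let go, before the pad presses on the caddy (z of caddy_lid in the frame of caddy_rim below -0.0035 m and horizontal distance between caddy_lid and caddy_rim below 0.008 m and angle between caddy_lid's own z axis and vertical below 0.05 rad and contact force between the fingers and caddy_lid below 0.1 N and value of joint pad below 0.003 m), for 0.2 s.
2. the pad has pushed the caddy against the fixed jaw (contact force between each of fixed_jaw, pad and caddy above 1.5 N), for 0.1 s.
At the end, for the whole second after the job is handed in: Pad pressed in 4 to 12 mm, clamping the caddy on the fixed jaw (over 1.5 N at both); caddy and lid level within 0.05 rad, lid origin at least 3.5 mm below the rim and within 8 mm of its centre, not touched; fingers hold the trigger (over 1 N), drawn over 0.02 rad (all of step 2 and value of joint pad between 0.004 and 0.012 m and contact force between the fingers and trigger above 1 N and value of joint trigger above 0.02 rad and z of caddy_lid in the frame of caddy_rim below -0.0035 m and horizontal distance between caddy_lid and caddy_rim below 0.008 m and angle between each of caddy_lid, caddy's own z axis and vertical below 0.05 rad and contact force between the fingers and caddy_lid below 0.1 N and linear speed of caddy below 0.02 m/s); the arm keeps its last pose, push and grip.
It fails at once if the caddy is crushed: the pad is pressed in more than 15 mm (value of joint pad above 0.015 m).
It fails at once if a bystander is moved more than 30 mm (distance of any of salt_flakes, lemon, nutmeg_tin, shot_glass, spice_jar from where it was at the start of the episode above 0.03 m).
It also fails if it takes over 61 s, if anything falls off the work surface, if the arm or the gripper's body presses on something with over 40 N, if the wrist force passes 120 N, or if a joint passes its speed limit or range.

## Robot

A 6-joint arm with a two-finger parallel gripper is mounted at the origin on a cart in front of the work surface, level with it; the furniture and walls round the work are solid. World frame = base frame: x ahead of the robot, y to its left, z up, the work surface at z = 0. Lengths are in mm, angles in degrees, forces in N, time in s.
With the tool pointing down it reaches from about 300 to 850 mm from the base axis. Payload 4.2 kg.
Tool frame: the origin (TCP) lies midway between the tips of the shut fingers; the grasp point (between the pads) lies pinch_z behind it (pinch_z is the distance from the TCP to the grasp point, in mm); z points along the fingers, y is the line along which they close (so a half turn about z gives the same grasp; the last joint's range is limited). The gripper opens to 91 mm and grips with 3 to 60 N. Pads are 32 mm wide; open, the fingers measure 118 mm over their backs; the gripper's body (76 mm by 178 mm) begins 60 mm behind the grasp point.
Start: joints at [73.625, 18.312, 89.639, -0, 72.044, -1.146], TCP at [151.043, 554.823, 213.976] pointing down, gripper open.
Joint ranges: [-177.97, 177.97], [-48.28, 115.42], [12.27, 149.76], [-77.06, 257.06], [2.81, 150.46], [-146.56, 146.56]. Speed limits (degrees/s): [147.25, 147.25, 180, 180, 180, 180].

## Interface

Orientations are given as [roll, pitch, yaw] about the fixed x, y, z axes, in that order (R = Rz(yaw) Ry(pitch) Rx(roll)).
In Python, from workcell import state, grab_frame, job_done, masks_of, landmark_of, pinch_z gives the robot as it stands. The module is installed in compiled form; this text tells all that it offers.
- The arm moves only by the tool move_arm, never from a script. Its argument "plan" is a list of rows, each an object of numbers: "x", "y", "z": the shift along the tool's x, y, z in mm; "rx", "ry", "rz": the turn, a rotation vector about the tool's x, y, z in rad. A call has 1 to 10 rows; each row shifts and turns the commanded pose from where the row before left it, along the tool's axes as they then stand; what a row does not reach is not made up. A row lasts 1/10 s, in which the tool goes at most 50 mm and 8.59 degrees, less where a joint would pass 70% of its speed; a pose out of reach is approached as far as the arm can. A call is refused whole if a number of a shift passes 50 or a number of a turn 0.15, either way. A call with a gripper value outside its range is refused whole. "grip" is the opening, from 0 (shut) to 1 (fully open), set as the call begins (left out, the last holds). The fingers move at their own pace and stop on an object; "squeeze" is the grip in N (left out, the last holds). Time passes only in rows, so rows that do not move let the fingers close. It gives the time, the measured TCP pose, the force, the opening and the grip force at its end, in the units of the state.
- state(): the state, without advancing time (a new reading comes with each control period).
- grab_frame(name): name is "side" or "top" or "wrist"; returns a dict with "img" (384x512x3 uint8, red, green, blue), "z_map" (384x512 float32, mm along the optical axis (not along the pixel's ray), 0 where there is no reading), "fx", "fy", "cx", "cy" (pixels), "dist" ([k1, k2, p1, p2, k3] as OpenCV has them; the pictures are not rectified), "rvec" (rotation vector, rad) and "tvec" (3), from world to camera coordinates, as OpenCV has them. Camera axes: x right, y down, z forward; pixel columns grow to the right and rows downward; lengths in mm; the calibration is good to about 2 mm. A picture is of the moment at which its call begins.
- job_done(): hands the job in; it is judged then, once.
Trained networks look in the newest picture that a camera, given by its name, has taken for a name from the list of things; names that differ only in an ending like _2 or _b are one class to them, and where a whole thing is asked for, a point or a joint stands for the part that bears it (a point fixed in the world has none). Each returns a list of dicts, best first, with "p" (0 to 1); they miss things now and then, are a little off and sometimes report something else, mostly with a low value. They report only what shows in the picture. A call takes as long as a camera call. They do not tell look-alikes from the thing itself.
- masks_of(camera, label): "pixels" (384x512 bool, what is visible of it) and "box" ([centre column, centre row, width, height] in pixels, round what is visible of it).
- landmark_of(camera, label): "point" ([column, row] in pixels: a listed point, or the origin of a listed thing).
The state is a dict: "time_s": time; "qpos": joint angles; "qvel": joint speeds; "effort": joint torques, N m; "ee_pos": TCP position; "ee_rot": TCP orientation; "force": force on the tool from outside, world axes, zero at the start; "torque": the same for the moment, N m; "gripper_width": finger opening in mm; "gripper_force": force on a finger pad.
Only numpy, scipy, OpenCV 4.12 (cv2) and the standard library are available. Lean on these libraries where they do the work, as an engineer would, in place of code of your own. Each camera call takes 0.05 s, during which the arm holds its last target. There are 200 camera calls.

## Working session

There is one attempt and no reset: what is moved stays moved. The work goes in short steps, Python scripts to look and compute and a tool call to move; the robot and the scene stay as the last step left them, time stands still between calls to the robot, and variables do not carry over. Pictures are saved under pics/ and viewed, at most 10 in all, crops included, and the job is handed in when it is done.

Besides the shell and the picture viewer there is one more tool, called in YAML: its name, and indented under it one key for each argument. move_arm: Moves the arm, as the interface text tells. Its arguments: {"type":"object","properties":{"plan":{"type":"array","items":{"type":"object","properties":{"x":{"type":"number"},"y":{"type":"number"},"z":{"type":"number"},"rx":{"type":"number"},"ry":{"type":"number"},"rz":{"type":"number"}}}},"grip":{"type":"number"},"squeeze":{"type":"number"}},"required":["plan"]}

```bash
mkdir -p pics; cat > h.py <<'E'
import numpy as np, cv2
from workcell import *
def cam(f):
    K=np.array([[f['fx'],0,f['cx']],[0,f['fy'],f['cy']],[0,0,1.]]);R=cv2.Rodrigues(np.array(f['rvec'],float))[0]
    return K,np.array(f['dist'],float),R,np.array(f['tvec'],float).ravel()
def ray(f,uv):
    K,d,R,t=cam(f);n=cv2.undistortPoints(np.array(uv,float).reshape(-1,1,2),K,d).reshape(-1,2)
    return np.c_[n,np.ones(len(n))]
def at_z(f,uv,z):
    K,d,R,t=cam(f);D=ray(f,uv)@R;C=-R.T@t
    return C+D*((z-C[2])/D[:,2])[:,None]
def cloud(f,mask):
    K,d,R,t=cam(f);v,u=np.nonzero(mask&(f['z_map']>0));z=f['z_map'][v,u]
    return (ray(f,np.c_[u,v])*z[:,None]-t)@R, np.c_[u,v]
def proj(f,P):
    K,d,R,t=cam(f);return cv2.projectPoints(np.array(P,float).reshape(-1,3),np.array(f['rvec'],float),t,K,d)[0].reshape(-1,2)
E
python3 - <<'E'
from h import *
print(state(),pinch_z)
ims=[]
for c in('top','side'):
    f=grab_frame(c);im=cv2.cvtColor(f['img'],cv2.COLOR_RGB2BGR);ims.append(im)
    K,d,R,t=cam(f);print(c,-R.T@t)
    for n in('caddy','caddy_lid','clamp','fixed_jaw','salt_flakes','lemon','nutmeg_tin','shot_glass','spice_jar','trigger'):
        for m in masks_of(c,n)[:4]:
            P,_=cloud(f,m['pixels']); print(n,round(m['p'],2),np.round(m['box']),np.round(np.median(P,0)) if len(P) else '', np.round(np.percentile(P,98,axis=0)) if len(P) else '')
    for n in('caddy_rim','caddy_lid','trigger_grip','trigger_pin','pad_face','fixed_jaw','clamp'):
        for m in landmark_of(c,n)[:3]: print('  pt',n,round(m['p'],2),np.round(m['point'],1))
    cv2.imwrite(f'pics/{c}.png',cv2.resize(im,(800,600)))
E
```

```text
{'time_s': 0.0, 'qpos': array([ 7.36261118e+01,  1.83503300e+01,  8.97079578e+01, -1.58653103e-03,
        7.20411783e+01, -1.14514164e+00]), 'qvel': array([0.05561238, 0.05712139, 0.08453744, 0.06760723, 0.04064203,
       0.03462089]), 'effort': array([-4.08451315e-04, -4.12452507e+01, -2.31978267e+01,  7.27127306e-02,
        4.56530973e-02, -1.54406730e-04]), 'ee_pos': array([150.89481435, 554.32322663, 213.12289057]), 'ee_rot': array([-1.79900524e+02, -4.79765847e-04,  1.64771744e+02]), 'force': array([-0.3793717 , -0.51650002,  0.18493672]), 'torque': array([-0.06588661, -0.04959054, -0.01600448]), 'gripper_force': 0.0, 'gripper_width': 90.98505741920852} 18.8
top [ 371.84902564   25.2147673  1177.5796281 ]
caddy 0.98 [336. 262.  42.  37.] [ 360. -236.    9.] [ 406. -181.   59.]
caddy 0.97 [282. 205.  31.  34.] [537. -68.  16.] [579. -24.  67.]
caddy 0.61 [338. 183.  34.  30.] [ 617. -248.   15.] [ 654. -200.   59.]
caddy_lid 0.6 [148. 243.  32.  36.] [418. 360.  14.] [464. 407.  41.]
clamp 0.74 [247. 204. 125.  45.] [549.  61.  10.] [610. 209. 155.]
fixed_jaw 0.53 [301. 208.  
[... 1502 characters left out ...]
99.   61.]
lemon 0.59 [296. 206.  19.  13.] [381. -74.  41.] [410. -60.  57.]
nutmeg_tin 0.58 [288. 252.  17.  18.] [369. 174.  35.] [393. 187.  40.]
shot_glass 0.66 [167. 270.  14.  26.] [708. 333.  42.] [730. 351.  61.]
spice_jar 0.71 [221. 185.  18.  31.] [669. -91.  64.] [693. -82. 106.]
trigger 0.75 [233. 216.   9.  28.] [562. 142. 111.] [577. 153. 165.]
  pt caddy_rim 0.83 [254.8 192.2]
  pt caddy_rim 0.8 [308.6 177.7]
  pt caddy_rim 0.74 [243.6 167.7]
  pt caddy_lid 0.88 [261.3 298.1]
  pt trigger_grip 0.6 [168.3 275.5]
  pt trigger_grip 0.58 [228.4 207.2]
  pt trigger_pin 0.96 [232.6 232.3]
  pt pad_face 0.36 [246.9 207.1]
  pt fixed_jaw 0.6 [253.4 198.1]
  pt clamp 0.9 [243.9 221.3]
```

View pics/top.png

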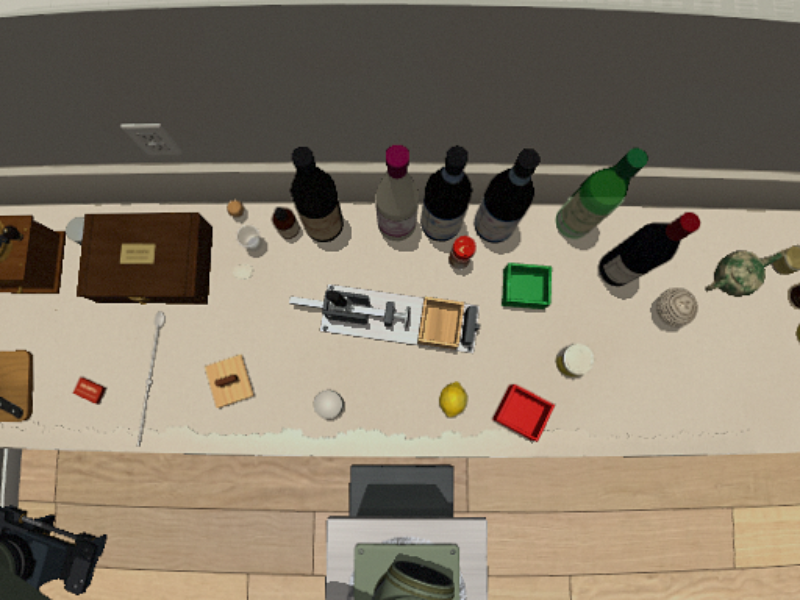

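View pics/side.png

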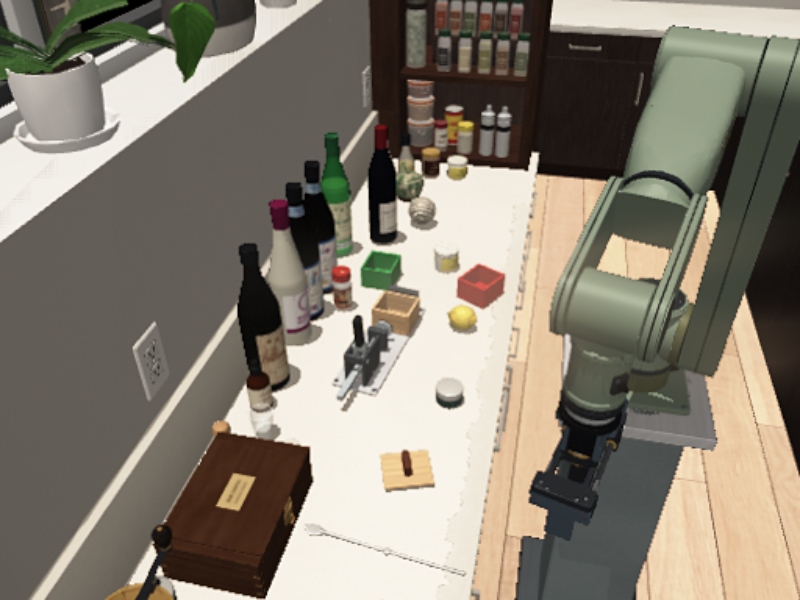

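The top picture shows three caddy-shaped things, in 512×384 pixels: wood (282,205), green (338,183) and red (336,262). The wooden one, between jaw and pad in the clamp, is the one meant. The lid with the dark handle is at (148,243). I'll measure these and check them in one enlarged crop.

```bash
python3 - <<'E'
from h import *
f=grab_frame('top');im=cv2.cvtColor(f['img'],cv2.COLOR_RGB2BGR)
full=np.zeros((384,512),bool);full[:]=1
P,uv=cloud(f,full)
def rect(sel,n):
    r=cv2.minAreaRect(P[sel][:,:2].astype(np.float32));print(n,sel.sum(),np.round(r[0],1),np.round(r[1],1),round(r[2],1))
def reg(cx,cy,r): return (abs(P[:,0]-cx)<r)&(abs(P[:,1]-cy)<r)
Z=P[:,2]
L=reg(413,368,75)
rect(L&(Z>7)&(Z<22),'lidboard');rect(L&(Z>30)&(Z<50),'handle');rect(L&(Z>7),'lidall')
print('z', np.median(Z[L&(Z>7)&(Z<22)]),np.median(Z[L&(Z>30)]))
m=[k for k in masks_of('top','caddy') if abs(k['box'][0]-282)<6][0]['pixels']
sel=m[uv[:,1],uv[:,0]]
rect(sel&(Z>50)&(Z<75),'rim');print(np.median(Z[sel&(Z>50)]))
for n in('fixed_jaw','trigger'):
    for k in masks_of('top',n)[:1]:
        s=k['pixels'][uv[:,1],uv[:,0]];rect(s&(Z>50),n);print(np.round(P[s&(Z>50)].mean(0)))
C=reg(560,60,160)
rect(C&(Z>4)&(Z<13)&(P[:,1]>-10),'bed');rect(C&(Z>80)&(Z<93)&(P[:,1]>30),'housing');rect(C&(Z>135)&(P[:,1]>60),'blade')
s=C&(Z>135)&(P[:,1]>60);print(np.round(P[s][np.argsort(-Z[s])][:12]))
# fine rim corners by mask contour at z=64
c=cv2.findContours(m.astype(np.uint8),cv2.RETR_EXTERNAL,cv2.CHAIN_APPROX_NONE)[0][0].reshape(-1,2)
r=cv2.minAreaRect(at_z(f,c,64)[:,:2].astype(np.float32));print('maskrim',r)
print('lm',at_z(f,[[278,203.4]],64),at_z(f,[[214.7,188.6]],140))
g=grab_frame('side');print('side lm',at_z(g,[[254.8,192.2]],64),at_z(g,[[261.3,298.1]],0),at_z(g,[[228.4,207.2]],145),at_z(g,[[232.6,232.3]],14),at_z(g,[[243.9,221.3]],0), at_z(f,[[147.9,242.7]],0))
a=cv2.resize(im[160:290,130:350],(800,473),interpolation=cv2.INTER_CUBIC);cv2.imwrite('pics/crop.png',a)
E
```

```text
lidboard 634 [417.7 362.1] [87.7 82.7] 20.1
handle 63 [417.8 362.2] [13.5 44.7] 13.1
lidall 704 [417.7 362.1] [87.7 82.7] 20.1
z 13.748511143800275 38.76182764909341
rim 232 [535.5 -66.7] [80. 90.] 81.7
63.39804366689526
fixed_jaw 154 [ 527.8 -126.1] [24.9 69.3] 82.8
[ 528. -123.   63.]
trigger 135 [567.5 128.3] [32.5 31.5] 56.4
[564. 129. 125.]
bed 1124 [560.1 103. ] [319.8 225.2] 0.1
housing 182 [627.6 113.5] [182.7 167.1] 0.1
blade 162 [642. 152.] [174.6  38. ] 17.6
[[719. 175. 206.]
 [718. 181. 202.]
 [720. 176. 197.]
 [720. 167. 197.]
 [720. 184. 197.]
 [720. 187. 196.]
 [718. 185. 194.]
 [718. 171. 193.]
 [718. 174. 192.]
 [718. 179. 192.]
 [719. 188. 191.]
 [719. 177. 191.]]
maskrim ((532.7105712890625, -65.49082946777344), (82.82323455810547, 96.48670196533203), 80.79845428466797)
lm [[541.54254416 -53.8697105   64.        ]] [[571.95776694 133.70401726 140.        ]]
side lm [[529.80353539 -74.22424122  64.        ]] [[416.18868461 347.70422274   0.        ]] [[567.99081984 132.51559193 145.        ]] [[567.60033117  99.89976938  14.        ]] [[5.48626412e+02 1.85101602e+01 1.13686838e-13]] [[420.78601444 359.71174076   0.        ]]
```

View pics/crop.png

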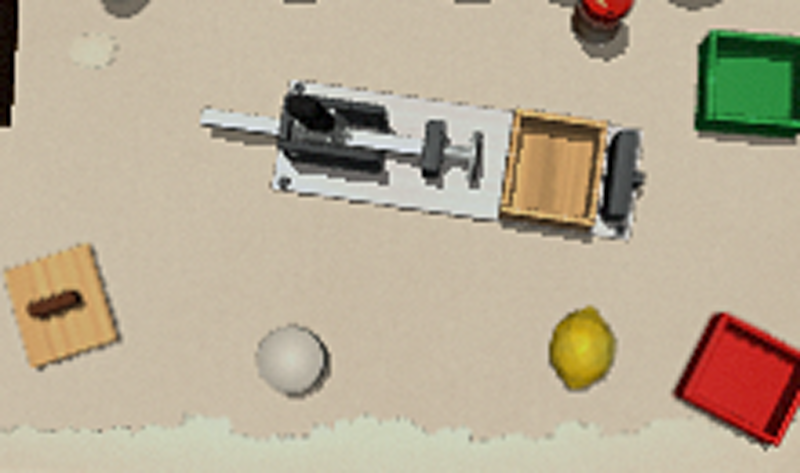

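The crop confirms it: the plain wooden caddy sits in the clamp at crop (553,165), next to the jaw at (622,175). The lid is at (62,305) with the long side of its handle about across the picture. The green and red look-alikes stand free. I'll plan the move to above the lid.

```bash
cat >> h.py <<'E'
from scipy.spatial.transform import Rotation as Ro
def plan(x,y,z,yaw,n,tilt=0,start=None):
    "rows from the measured pose to a tool-down pose; tilt: deg about tool x after yaw"
    s=state();p=np.array(s['ee_pos']);R=Ro.from_euler('xyz',s['ee_rot'],degrees=True)
    G=Ro.from_euler('xyz',[180,0,yaw],degrees=True)*Ro.from_rotvec([np.radians(tilt),0,0])
    rv=(R.inv()*G).as_rotvec()/n;d=(np.array([x,y,z])-p)/n
    for i in range(n):
        print(dict(zip(('x','y','z','rx','ry','rz'),np.r_[np.round(R.inv().apply(d),1),np.round(rv,3)])).__repr__().replace('np.float64','').replace('(','').replace(')',''));R=R*Ro.from_rotvec(rv)
E
python3 -c "
from h import *
plan(418,362,190,105,10)"
```

```text
{'x': -30.8, 'y': -11.6, 'z': 2.4, 'rx': 0.0, 'ry': -0.0, 'rz': 0.104}
{'x': -31.9, 'y': -8.3, 'z': 2.4, 'rx': 0.0, 'ry': -0.0, 'rz': 0.104}
{'x': -32.6, 'y': -5.0, 'z': 2.4, 'rx': 0.0, 'ry': -0.0, 'rz': 0.104}
{'x': -32.9, 'y': -1.5, 'z': 2.4, 'rx': 0.0, 'ry': -0.0, 'rz': 0.104}
{'x': -32.9, 'y': 1.9, 'z': 2.4, 'rx': 0.0, 'ry': -0.0, 'rz': 0.104}
{'x': -32.5, 'y': 5.3, 'z': 2.4, 'rx': 0.0, 'ry': -0.0, 'rz': 0.104}
{'x': -31.8, 'y': 8.7, 'z': 2.4, 'rx': 0.0, 'ry': -0.0, 'rz': 0.104}
{'x': -30.7, 'y': 11.9, 'z': 2.4, 'rx': 0.0, 'ry': -0.0, 'rz': 0.104}
{'x': -29.3, 'y': 15.1, 'z': 2.4, 'rx': 0.0, 'ry': -0.0, 'rz': 0.104}
{'x': -27.6, 'y': 18.0, 'z': 2.4, 'rx': 0.0, 'ry': -0.0, 'rz': 0.104}
```

move_arm:
  plan:
    - {"x":-31,"y":-11.5,"z":2.4,"rz":0.104}
    - {"x":-32,"y":-8,"z":2.4,"rz":0.104}
    - {"x":-32.5,"y":-5,"z":2.4,"rz":0.104}
    - {"x":-33,"y":-1.5,"z":2.4,"rz":0.104}
    - {"x":-33,"y":2,"z":2.4,"rz":0.104}
    - {"x":-32.5,"y":5.5,"z":2.4,"rz":0.104}
    - {"x":-32,"y":8.5,"z":2.4,"rz":0.104}
    - {"x":-30.5,"y":12,"z":2.4,"rz":0.104}
    - {"x":-29.5,"y":15,"z":2.4,"rz":0.104}
    - {"x":-27.5,"y":18,"z":2.4,"rz":0.104}
  grip: 1

```text
schema error: expected keys x, y, z, rx, ry, rz
```

move_arm:
  plan:
    - {}
    - {}

```text
schema error: expected keys x, y, z, rx, ry, rz
```

```bash
python3 - <<'E'
from h import *
s=state();print(s['time_s'],s['ee_pos'],s['ee_rot'])
f=grab_frame('wrist')
ms=masks_of('wrist','caddy_lid')
full=np.ones((384,512),bool);P,uv=cloud(f,full);Z=P[:,2];L=np.hypot(P[:,0]-418,P[:,1]-362)<68
for n,sel in(('handle',L&(Z>30)&(Z<48)),('board',L&(Z>8)&(Z<20))):
    r=cv2.minAreaRect(P[sel][:,:2].astype(np.float32));print(n,sel.sum(),np.round(r[0],1),np.round(r[1],1),round(r[2],1),np.median(Z[sel]))
for m in ms:
    c=m['pixels'];print(m['p'],m['box'])
cv2.imwrite('pics/w1.png',cv2.cvtColor(f['img'],cv2.COLOR_RGB2BGR))
E
```

```text
2.05 [151.02455461 554.82888438 213.96562762] [ 1.79996383e+02 -1.09476119e-03  1.64771930e+02]
handle 0 [0. 0.] [0. 0.] 0.0 nan
board 0 [0. 0.] [0. 0.] 0.0 nan
  return _methods._mean(a, axis=axis, dtype=dtype,
  ret = ret.dtype.type(ret / rcount)
```

View pics/w1.png

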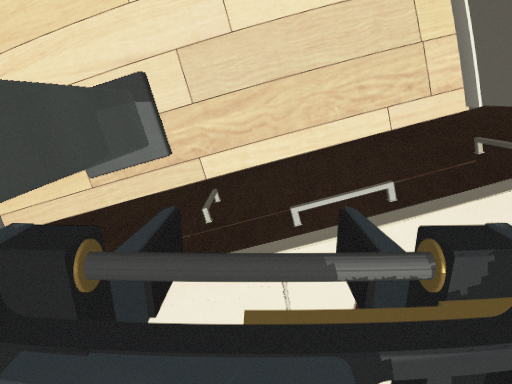

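The move was refused because every key must be given, so this wrist picture shows only the floor and table edge, with the fingers at (165,260) and (355,260). I'm repeating it with all the keys.

move_arm:
  plan:
    - {"x":-31,"y":-11.5,"z":2.4,"rx":0,"ry":0,"rz":0.104}
    - {"x":-32,"y":-8,"z":2.4,"rx":0,"ry":0,"rz":0.104}
    - {"x":-32.5,"y":-5,"z":2.4,"rx":0,"ry":0,"rz":0.104}
    - {"x":-33,"y":-1.5,"z":2.4,"rx":0,"ry":0,"rz":0.104}
    - {"x":-33,"y":2,"z":2.4,"rx":0,"ry":0,"rz":0.104}
    - {"x":-32.5,"y":5.5,"z":2.4,"rx":0,"ry":0,"rz":0.104}
    - {"x":-32,"y":8.5,"z":2.4,"rx":0,"ry":0,"rz":0.104}
    - {"x":-30.5,"y":12,"z":2.4,"rx":0,"ry":0,"rz":0.104}
    - {"x":-29.5,"y":15,"z":2.4,"rx":0,"ry":0,"rz":0.104}
    - {"x":-27.5,"y":18,"z":2.4,"rx":0,"ry":0,"rz":0.104}
  grip: 1

```text
time_s: 3.15
ee_pos: [420.1, 361.7, 190.0]
ee_rot: [180.0, -0.0, 104.9]
force: [-0.2, 0.8, -0.8]
gripper_width: 90.9
gripper_force: 0.0
```

move_arm:
  plan:
    - {"x":0,"y":0,"z":0,"rx":0,"ry":0,"rz":0}
    - {"x":0,"y":0,"z":0,"rx":0,"ry":0,"rz":0}

```text
time_s: 3.35
ee_pos: [419.2, 362.2, 189.8]
ee_rot: [-180.0, -0.0, 105.1]
force: [1.1, -0.3, -0.3]
gripper_width: 91.2
gripper_force: 0.0
```

```bash
python3 - <<'E'
from h import *
s=state();print(s['time_s'],s['ee_pos'],s['ee_rot'])
f=grab_frame('wrist')
full=np.ones((384,512),bool);P,uv=cloud(f,full);Z=P[:,2];L=np.hypot(P[:,0]-418,P[:,1]-362)<68
for n,sel in(('handle',L&(Z>30)&(Z<48)),('board',L&(Z>8)&(Z<20)),('all',L&(Z>8)&(Z<48))):
    r=cv2.minAreaRect(P[sel][:,:2].astype(np.float32));print(n,sel.sum(),np.round(r[0],1),np.round(r[1],1),round(r[2],1),np.median(Z[sel]))
cv2.imwrite('pics/w2.png',cv2.cvtColor(f['img'],cv2.COLOR_RGB2BGR))
E
```

```text
3.35 [419.17994365 362.23986105 189.84096711] [-1.79963445e+02 -2.16840658e-02  1.05141731e+02]
handle 534 [420.1 364.2] [14. 44.] 19.4 39.8653570845681
board 4992 [420.1 364.1] [90.3 80.4] 19.5 14.355276970955053
all 5540 [420.1 364.1] [90.3 80.4] 19.5 14.45759402291376
```

View pics/w2.png

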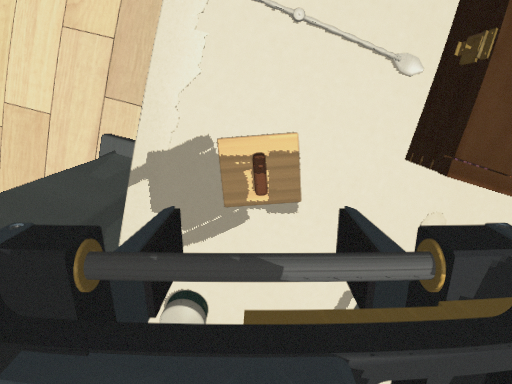

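The wrist picture shows the lid at (260,170), with the handle running up the picture between the fingers. The measured lid pose is (420.1, 364.1) with yaw 19.5°.

```bash
python3 -c "
from h import *
plan(420,364,17.5,109.5,6)"
```

```text
{'x': 0.1, 'y': 0.3, 'z': 28.7, 'rx': -0.0, 'ry': -0.0, 'rz': -0.012}
{'x': 0.1, 'y': 0.3, 'z': 28.7, 'rx': -0.0, 'ry': -0.0, 'rz': -0.012}
{'x': 0.1, 'y': 0.3, 'z': 28.7, 'rx': -0.0, 'ry': -0.0, 'rz': -0.012}
{'x': 0.1, 'y': 0.3, 'z': 28.7, 'rx': -0.0, 'ry': -0.0, 'rz': -0.012}
{'x': 0.1, 'y': 0.3, 'z': 28.7, 'rx': -0.0, 'ry': -0.0, 'rz': -0.012}
{'x': 0.1, 'y': 0.3, 'z': 28.7, 'rx': -0.0, 'ry': -0.0, 'rz': -0.012}
```

move_arm:
  plan:
    - {"x":0.2,"y":0.3,"z":29,"rx":0,"ry":0,"rz":-0.013}
    - {"x":0.2,"y":0.3,"z":29,"rx":0,"ry":0,"rz":-0.013}
    - {"x":0.2,"y":0.3,"z":29,"rx":0,"ry":0,"rz":-0.013}
    - {"x":0.2,"y":0.3,"z":29,"rx":0,"ry":0,"rz":-0.013}
    - {"x":0.2,"y":0.3,"z":29,"rx":0,"ry":0,"rz":-0.013}
    - {"x":0.2,"y":0.3,"z":27,"rx":0,"ry":0,"rz":-0.013}
    - {"x":0,"y":0,"z":0,"rx":0,"ry":0,"rz":0}
    - {"x":0,"y":0,"z":0,"rx":0,"ry":0,"rz":0}

```text
time_s: 4.2
ee_pos: [419.8, 365.1, 18.4]
ee_rot: [-180.0, -0.0, 109.7]
force: [0.6, -0.2, -0.1]
gripper_width: 91.6
gripper_force: 0.0
```

move_arm:
  plan:
    - {"x":0,"y":0,"z":0,"rx":0,"ry":0,"rz":0}
    - {"x":0,"y":0,"z":0,"rx":0,"ry":0,"rz":0}
    - {"x":0,"y":0,"z":0,"rx":0,"ry":0,"rz":0}
    - {"x":0,"y":0,"z":0,"rx":0,"ry":0,"rz":0}
    - {"x":0,"y":0,"z":0,"rx":0,"ry":0,"rz":0}
    - {"x":0,"y":0,"z":0,"rx":0,"ry":0,"rz":0}
    - {"x":0,"y":0,"z":0,"rx":0,"ry":0,"rz":0}
    - {"x":0,"y":0,"z":0,"rx":0,"ry":0,"rz":0}
  grip: 0
  squeeze: 25

```text
time_s: 5.0
ee_pos: [420.4, 364.2, 17.9]
ee_rot: [-180.0, -0.0, 109.6]
force: [-0.3, -0.5, -0.7]
gripper_width: 30.0
gripper_force: 0.0
```

```bash
python3 -c "
from h import *
s=state();print(s['ee_pos'],s['ee_rot'])
plan(420,364,170,109.5,5)"
```

```text
[420.40211055 364.19158926  17.91399422] [-1.79996067e+02 -2.01456044e-03  1.09648345e+02]
{'x': -0.0, 'y': -0.1, 'z': -30.4, 'rx': -0.0, 'ry': -0.0, 'rz': 0.001}
{'x': -0.0, 'y': -0.1, 'z': -30.4, 'rx': -0.0, 'ry': -0.0, 'rz': 0.001}
{'x': -0.0, 'y': -0.1, 'z': -30.4, 'rx': -0.0, 'ry': -0.0, 'rz': 0.001}
{'x': -0.0, 'y': -0.1, 'z': -30.4, 'rx': -0.0, 'ry': -0.0, 'rz': 0.001}
{'x': -0.0, 'y': -0.1, 'z': -30.4, 'rx': -0.0, 'ry': -0.0, 'rz': 0.001}
```

Not closed on the handle yet: the opening is 30 mm with no grip force.

move_arm:
  plan:
    - {"x":0,"y":0,"z":0,"rx":0,"ry":0,"rz":0}
    - {"x":0,"y":0,"z":0,"rx":0,"ry":0,"rz":0}
    - {"x":0,"y":0,"z":0,"rx":0,"ry":0,"rz":0}
    - {"x":0,"y":0,"z":0,"rx":0,"ry":0,"rz":0}
    - {"x":0,"y":0,"z":0,"rx":0,"ry":0,"rz":0}

```text
time_s: 5.5
ee_pos: [420.2, 364.1, 17.9]
ee_rot: [-180.0, 0.0, 109.7]
force: [-0.7, -0.1, -0.4]
gripper_width: 13.7
gripper_force: 25.0
```

move_arm:
  plan:
    - {"x":0,"y":0,"z":-10,"rx":0,"ry":0,"rz":0}
    - {"x":0,"y":0,"z":-30,"rx":0,"ry":0,"rz":0}
    - {"x":0,"y":0,"z":-40,"rx":0,"ry":0,"rz":0}
    - {"x":0,"y":0,"z":-40,"rx":0,"ry":0,"rz":0}
    - {"x":0,"y":0,"z":-30,"rx":0,"ry":0,"rz":0}
    - {"x":0,"y":0,"z":-10,"rx":0,"ry":0,"rz":0}

```text
time_s: 6.1
ee_pos: [422.1, 365.6, 182.2]
ee_rot: [179.6, -0.2, 109.7]
force: [-0.6, 0.1, -1.8]
gripper_width: 13.9
gripper_force: 25.0
```

```bash
python3 -c "
from h import *
s=state();print(s['ee_pos'],s['ee_rot'],s['gripper_width'],s['gripper_force'],s['force'])
plan(500,40,190,82,10)"
```

```text
[422.0963776  365.57159263 182.20029215] [ 1.79557677e+02 -1.60907148e-01  1.09650817e+02] 13.883717570042794 24.99877095222473 [-0.57338277  0.10182037 -1.80739285]
{'x': -33.3, 'y': -3.6, 'z': -0.9, 'rx': 0.001, 'ry': -0.0, 'rz': 0.048}
{'x': -33.4, 'y': -2.0, 'z': -0.9, 'rx': 0.001, 'ry': -0.0, 'rz': 0.048}
{'x': -33.5, 'y': -0.4, 'z': -0.9, 'rx': 0.001, 'ry': -0.0, 'rz': 0.048}
{'x': -33.5, 'y': 1.2, 'z': -0.9, 'rx': 0.001, 'ry': -0.0, 'rz': 0.048}
{'x': -33.4, 'y': 2.8, 'z': -0.8, 'rx': 0.001, 'ry': -0.0, 'rz': 0.048}
{'x': -33.2, 'y': 4.4, 'z': -0.8, 'rx': 0.001, 'ry': -0.0, 'rz': 0.048}
{'x': -32.9, 'y': 6.0, 'z': -0.8, 'rx': 0.001, 'ry': -0.0, 'rz': 0.048}
{'x': -32.6, 'y': 7.6, 'z': -0.8, 'rx': 0.001, 'ry': -0.0, 'rz': 0.048}
{'x': -32.2, 'y': 9.2, 'z': -0.8, 'rx': 0.001, 'ry': -0.0, 'rz': 0.048}
{'x': -31.7, 'y': 10.7, 'z': -0.8, 'rx': 0.001, 'ry': -0.0, 'rz': 0.048}
```

move_arm:
  plan:
    - {"x":-33.5,"y":-3.5,"z":-1,"rx":0.001,"ry":0,"rz":0.048}
    - {"x":-33.5,"y":-2,"z":-1,"rx":0.001,"ry":0,"rz":0.048}
    - {"x":-33.5,"y":-0.5,"z":-1,"rx":0.001,"ry":0,"rz":0.048}
    - {"x":-33.5,"y":1,"z":-1,"rx":0.001,"ry":0,"rz":0.048}
    - {"x":-33.5,"y":3,"z":-1,"rx":0.001,"ry":0,"rz":0.048}
    - {"x":-33,"y":4.5,"z":-1,"rx":0.001,"ry":0,"rz":0.048}
    - {"x":-33,"y":6,"z":-1,"rx":0.001,"ry":0,"rz":0.048}
    - {"x":-32.5,"y":7.5,"z":-1,"rx":0.001,"ry":0,"rz":0.048}
    - {"x":-32,"y":9,"z":-1,"rx":0.001,"ry":0,"rz":0.048}
    - {"x":-31.5,"y":10.5,"z":-1,"rx":0.001,"ry":0,"rz":0.048}

```text
time_s: 7.1
ee_pos: [497.9, 37.4, 186.9]
ee_rot: [-179.4, 0.1, 82.0]
force: [0.9, 0.2, -0.7]
gripper_width: 14.0
gripper_force: 25.0
```

```bash
python3 -c "
from h import *
s=state();print(s['ee_pos'],s['ee_rot'])
plan(525,-145,200,82,5)"
```

```text
[497.91140047  37.44520994 186.9329317 ] [-1.79359278e+02  1.48661827e-01  8.20360722e+01]
{'x': -35.4, 'y': 10.4, 'z': -2.6, 'rx': -0.002, 'ry': 0.001, 'rz': 0.0}
{'x': -35.4, 'y': 10.4, 'z': -2.6, 'rx': -0.002, 'ry': 0.001, 'rz': 0.0}
{'x': -35.4, 'y': 10.4, 'z': -2.6, 'rx': -0.002, 'ry': 0.001, 'rz': 0.0}
{'x': -35.4, 'y': 10.4, 'z': -2.6, 'rx': -0.002, 'ry': 0.001, 'rz': 0.0}
{'x': -35.4, 'y': 10.4, 'z': -2.6, 'rx': -0.002, 'ry': 0.001, 'rz': 0.0}
```

move_arm:
  plan:
    - {"x":-35,"y":10.5,"z":-2.5,"rx":-0.002,"ry":0,"rz":0}
    - {"x":-36,"y":10.5,"z":-2.5,"rx":-0.002,"ry":0,"rz":0}
    - {"x":-36,"y":10.5,"z":-2.5,"rx":-0.002,"ry":0,"rz":0}
    - {"x":-36,"y":10.5,"z":-2.5,"rx":-0.002,"ry":0,"rz":0}
    - {"x":-35,"y":10.5,"z":-2.5,"rx":-0.002,"ry":0,"rz":0}
    - {"x":0,"y":0,"z":0,"rx":0,"ry":0,"rz":0}
    - {"x":0,"y":0,"z":0,"rx":0,"ry":0,"rz":0}
    - {"x":0,"y":0,"z":0,"rx":0,"ry":0,"rz":0}

```text
time_s: 7.9
ee_pos: [525.5, -143.7, 199.7]
ee_rot: [-179.9, 0.1, 82.2]
force: [-0.1, 0.2, -1.4]
gripper_width: 13.9
gripper_force: 25.0
```

```bash
python3 - <<'E'
from h import *
s=state();print(s['ee_pos'],s['ee_rot'])
f=grab_frame('wrist')
full=np.ones((384,512),bool);P,uv=cloud(f,full);Z=P[:,2]
def rect(sel,n):
    r=cv2.minAreaRect(P[sel][:,:2].astype(np.float32));print(n,sel.sum(),np.round(r[0],1),np.round(r[1],1),round(r[2],1),np.median(Z[sel]))
C=np.hypot(P[:,0]-535,P[:,1]+67)<66
rect(C&(Z>58)&(Z<70)&(uv[:,1]<215),'rim+')
for m in masks_of('wrist','caddy')[:3]:
    k=m['pixels'][uv[:,1],uv[:,0]];print(m['p'],np.round(m['box']));rect(k&(Z>58)&(Z<70),'rim')
B=(abs(P[:,0]-565)<60)&(P[:,1]>60)&(P[:,1]<190)
rect(B&(Z>81)&(Z<91),'housing');rect(B&(Z>145)&(Z<180),'blade')
s=B&(Z>110)&(Z<180);print(np.round(P[s].min(0)),np.round(P[s].max(0)))
np.savez('w3.npz',P=P,uv=uv,img=f['img'])
for n in ('trigger_grip','pad_face','trigger_pin','caddy_rim','fixed_jaw'):print(n,[(round(m['p'],2),np.round(m['point'])) for m in landmark_of('wrist',n)[:2]])
cv2.imwrite('pics/w3.png',cv2.cvtColor(f['img'],cv2.COLOR_RGB2BGR))
E
```

```text
[ 525.47037357 -143.67259394  199.69308292] [-1.79919043e+02  8.58426480e-02  8.21779180e+01]
rim+ 3435 [536.2 -76.2] [103.4  90.1] 81.2 64.07261479670643
0.94 [129. 258.  80. 104.]
rim 3 [ 348.9 -184. ] [34.1 15.3] 20.4 58.354080926339336
0.9 [262.  97.  96.  85.]
rim 2216 [538.1 -64.8] [79.9 90.3] 81.9 64.10401433787297
housing 0 [0. 0.] [0. 0.] 0.0 nan
blade 0 [0. 0.] [0. 0.] 0.0 nan
  return _methods._mean(a, axis=axis, dtype=dtype,
  ret = ret.dtype.type(ret / rcount)
Traceback (most recent call last):
ValueError: zero-size array to reduction operation minimum which has no identity
```

The rim is measured cleanly: centre (538.1, -64.8), 80×90 mm, yaw -8.1°. Next I'll go above it.

```bash
python3 -c "
from h import *
plan(538,-65,130,81.9,4)"
```

```text
{'x': 19.9, 'y': 0.4, 'z': 17.5, 'rx': -0.0, 'ry': 0.0, 'rz': 0.001}
{'x': 19.9, 'y': 0.4, 'z': 17.5, 'rx': -0.0, 'ry': 0.0, 'rz': 0.001}
{'x': 19.9, 'y': 0.3, 'z': 17.5, 'rx': -0.0, 'ry': 0.0, 'rz': 0.001}
{'x': 19.8, 'y': 0.3, 'z': 17.5, 'rx': -0.0, 'ry': 0.0, 'rz': 0.001}
```

move_arm:
  plan:
    - {"x":20,"y":0.4,"z":17.5,"rx":0,"ry":0,"rz":0.001}
    - {"x":20,"y":0.4,"z":17.5,"rx":0,"ry":0,"rz":0.001}
    - {"x":20,"y":0.4,"z":17.5,"rx":0,"ry":0,"rz":0.001}
    - {"x":20,"y":0.4,"z":17.5,"rx":0,"ry":0,"rz":0.001}
    - {"x":0,"y":0,"z":15,"rx":0,"ry":0,"rz":0}
    - {"x":0,"y":0,"z":15,"rx":0,"ry":0,"rz":0}
    - {"x":0,"y":0,"z":0,"rx":0,"ry":0,"rz":0}
    - {"x":0,"y":0,"z":0,"rx":0,"ry":0,"rz":0}
    - {"x":0,"y":0,"z":0,"rx":0,"ry":0,"rz":0}

```text
time_s: 8.9
ee_pos: [539.4, -65.6, 101.3]
ee_rot: [179.9, 0.1, 81.9]
force: [-0.3, -0.0, -0.8]
gripper_width: 13.8
gripper_force: 25.0
```

```bash
python3 -c "
from h import *
s=state();print(s['ee_pos'],s['ee_rot'],s['force'],s['torque'])
plan(538.1,-64.8,79,81.9,5)"
```

```text
[539.35409353 -65.62623027 101.27692814] [1.79870800e+02 1.25695459e-01 8.19434767e+01] [-0.30564136 -0.004087   -0.83816423] [-0.10133876  0.04028444 -0.03566686]
{'x': 0.1, 'y': -0.3, 'z': 4.5, 'rx': 0.0, 'ry': 0.0, 'rz': 0.0}
{'x': 0.1, 'y': -0.3, 'z': 4.5, 'rx': 0.0, 'ry': 0.0, 'rz': 0.0}
{'x': 0.1, 'y': -0.3, 'z': 4.5, 'rx': 0.0, 'ry': 0.0, 'rz': 0.0}
{'x': 0.1, 'y': -0.3, 'z': 4.5, 'rx': 0.0, 'ry': 0.0, 'rz': 0.0}
{'x': 0.1, 'y': -0.3, 'z': 4.5, 'rx': 0.0, 'ry': 0.0, 'rz': 0.0}
```

move_arm:
  plan:
    - {"x":0.2,"y":-0.3,"z":5,"rx":0.001,"ry":0.001,"rz":0}
    - {"x":0.2,"y":-0.3,"z":5,"rx":0.001,"ry":0.001,"rz":0}
    - {"x":0.2,"y":-0.3,"z":4,"rx":0,"ry":0,"rz":0}
    - {"x":0.2,"y":-0.3,"z":4,"rx":0,"ry":0,"rz":0}
    - {"x":0,"y":0,"z":3,"rx":0,"ry":0,"rz":0}
    - {"x":0,"y":0,"z":2,"rx":0,"ry":0,"rz":0}
    - {"x":0,"y":0,"z":0,"rx":0,"ry":0,"rz":0}
    - {"x":0,"y":0,"z":0,"rx":0,"ry":0,"rz":0}

```text
time_s: 9.7
ee_pos: [537.7, -64.9, 77.3]
ee_rot: [-179.9, 0.0, 81.9]
force: [-0.4, 0.4, -1.9]
gripper_width: 13.9
gripper_force: 25.0
```

move_arm:
  plan:
    - {"x":0,"y":0,"z":1,"rx":0,"ry":0,"rz":0}
    - {"x":0,"y":0,"z":0.5,"rx":0,"ry":0,"rz":0}
    - {"x":0,"y":0,"z":0,"rx":0,"ry":0,"rz":0}
    - {"x":0,"y":0,"z":0,"rx":0,"ry":0,"rz":0}

```text
time_s: 10.1
ee_pos: [537.7, -64.9, 75.9]
ee_rot: [-179.9, 0.0, 81.9]
force: [-0.6, -0.2, -0.6]
gripper_width: 13.8
gripper_force: 25.0
```

move_arm:
  plan:
    - {"x":0,"y":0,"z":0,"rx":0,"ry":0,"rz":0}
    - {"x":0,"y":0,"z":0,"rx":0,"ry":0,"rz":0}
    - {"x":0,"y":0,"z":0,"rx":0,"ry":0,"rz":0}
    - {"x":0,"y":0,"z":0,"rx":0,"ry":0,"rz":0}
    - {"x":0,"y":0,"z":0,"rx":0,"ry":0,"rz":0}
    - {"x":0,"y":0,"z":0,"rx":0,"ry":0,"rz":0}
  grip: 0.7

```text
time_s: 10.7
ee_pos: [537.6, -64.9, 75.8]
ee_rot: [-179.9, 0.0, 81.9]
force: [0.6, 0.8, -0.3]
gripper_width: 59.2
gripper_force: 0.0
```

move_arm:
  plan:
    - {"x":0,"y":0,"z":-10,"rx":0,"ry":0,"rz":0}
    - {"x":0,"y":0,"z":-30,"rx":0,"ry":0,"rz":0}
    - {"x":-10,"y":0,"z":-40,"rx":0,"ry":0,"rz":0}
    - {"x":-30,"y":0,"z":-40,"rx":0,"ry":0,"rz":0}
    - {"x":-30,"y":0,"z":-20,"rx":0,"ry":0,"rz":0}
    - {"x":0,"y":0,"z":0,"rx":0,"ry":0,"rz":0}
    - {"x":0,"y":0,"z":0,"rx":0,"ry":0,"rz":0}

```text
time_s: 11.4
ee_pos: [527.8, -134.3, 216.5]
ee_rot: [-180.0, -0.0, 81.8]
force: [-0.5, -0.3, -0.1]
gripper_width: 63.7
gripper_force: 0.0
```

```bash
cat > look.py <<'E'
from h import *
s=state();print(s['time_s'],s['ee_pos'],s['ee_rot'])
f=grab_frame('wrist')
full=np.ones((384,512),bool);P,uv=cloud(f,full);Z=P[:,2]
def rect(sel,n):
    if sel.sum()<5: print(n,'none');return
    r=cv2.minAreaRect(P[sel][:,:2].astype(np.float32));print(n,sel.sum(),np.round(r[0],1),np.round(r[1],1),round(r[2],1),np.median(Z[sel]))
    if sel.sum()>50: print('   plane',np.linalg.lstsq(np.c_[P[sel][:,:2]-P[sel][:,:2].mean(0),np.ones(sel.sum())],Z[sel],rcond=None)[0])
C=np.hypot(P[:,0]-538,P[:,1]+65)<66
u=uv[:,1]<205
rect(C&(Z>67)&(Z<78)&u,'lidboard');rect(C&(Z>90)&(Z<105)&u,'handle')
B=(abs(P[:,0]-567)<70)&(P[:,1]>60)&(P[:,1]<190)
rect(B&(Z>81)&(Z<91)&u,'housing');rect(B&(Z>140)&(Z<185)&u,'blade')
E
cat > look1.py <<'E'
from look import *
import sys
cv2.imwrite(sys.argv[1],cv2.cvtColor(f['img'],cv2.COLOR_RGB2BGR))
E
python3 look1.py pics/w4.png
```

```text
11.4 [ 527.82614606 -134.3455175   216.45331053] [-1.79963332e+02 -1.13544846e-02  8.18391683e+01]
lidboard 6782 [538.4 -65.1] [79.4 90.9] 81.9 72.38205310151102
   plane [7.00774795e-04 1.22572364e-03 7.23685798e+01]
handle 762 [538.7 -64.9] [43.7 13.8] 81.9 97.92406061356905
   plane [-1.76209170e-02  7.80865116e-03  9.76445472e+01]
housing none
blade none
```

View pics/w4.png

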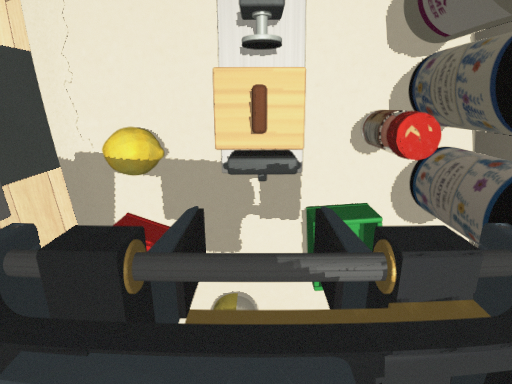

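The wrist picture shows the lid square on the caddy at (260,108): board top at z 72.4, level, centred within 0.5 mm, and released. The pad is at (262,42) with a gap left. Next I'll view the trigger.

move_arm:
  plan:
    - {"x":30,"y":0,"z":-20,"rx":0,"ry":0,"rz":0}
    - {"x":40,"y":0,"z":-20,"rx":0,"ry":0,"rz":0}
    - {"x":40,"y":0,"z":0,"rx":0,"ry":0,"rz":0}
    - {"x":40,"y":0,"z":0,"rx":0,"ry":0,"rz":0}
    - {"x":25,"y":0,"z":0,"rx":0,"ry":0,"rz":0}
    - {"x":0,"y":0,"z":0,"rx":0,"ry":0,"rz":0}
    - {"x":0,"y":0,"z":0,"rx":0,"ry":0,"rz":0}
    - {"x":0,"y":0,"z":0,"rx":0,"ry":0,"rz":0}
  grip: 0.6

```text
time_s: 12.25
ee_pos: [552.1, 38.6, 255.1]
ee_rot: [-179.8, 0.1, 81.9]
force: [-0.9, 0.3, 0.3]
gripper_width: 55.0
gripper_force: 0.0
```

```bash
python3 - <<'E'
import sys;sys.argv=['','pics/w5.png']
from look1 import *
s=B&(Z>100)&(Z<185)&u
Q=P[s];e=np.array([[.9898,-.1409],[.1409,.9898]])  # clamp ex, ey (yaw -8.1)
q=(Q[:,:2]-[538.1,-64.8])@e.T
for a in range(100,180,8):
    k=(Q[:,2]>a)&(Q[:,2]<a+8)
    if k.sum()>3:print(a,k.sum(),'cx',np.round(np.percentile(q[k,0],[2,50,98]),1),'cy',np.round(np.percentile(q[k,1],[2,50,98]),1))
for n in ('trigger_grip','pad_face','trigger'):print(n,[(round(m['p'],2),np.round(m['point'])) for m in landmark_of('wrist',n)[:2]])
# pad front: points at z 15-62 along the axis
W=(P[:,2]>25)&(P[:,2]<62);qq=(P[:,:2]-[538.1,-64.8])@e.T;W&=(abs(qq[:,0])<19)&(qq[:,1]>41)&(qq[:,1]<90)&u
h=np.histogram(qq[W,1],np.arange(40,92,2));print(list(zip(h[1].astype(int),h[0])))
E
```

```text
12.25 [552.14405737  38.60096603 255.08713707] [-1.79820600e+02  5.94985643e-02  8.19155816e+01]
lidboard none
handle none
housing 1411 [567.5 122.5] [84.2 48.2] 82.3 85.88689647095812
   plane [2.94388905e-03 1.78163370e-03 8.57440065e+01]
blade 678 [569.7 137.2] [26.2 16.1] 81.4 165.97758704892098
   plane [5.53776894e-02 3.21693637e-01 1.64147722e+02]
100 23 cx [-4.2  3.3  9.9] cy [185.7 186.6 189.6]
108 21 cx [-4.1  3.2 10.5] cy [187.3 188.1 191.8]
116 26 cx [-4.8  2.2 10.2] cy [188.  188.8 193.4]
124 23 cx [-4.7  3.1  9.1] cy [189.  189.6 193.1]
132 31 cx [-4.9  3.  10.1] cy [190.1 190.8 194.7]
140 29 cx [-4.3  2.9 10.2] cy [191.3 192.  195.8]
148 30 cx [-4.2  3.3  9.9] cy [191.9 193.  196.2]
156 108 cx [-5.2  1.2 10.8] cy [193.1 202.5 217.3]
164 511 cx [-4.4  2.7  9.9] cy [195.  205.4 216.2]
trigger_grip [(0.97, array([261.,  75.]))]
pad_face [(0.88, array([261., 193.])), (0.34, array([264., 192.]))]Traceback (most recent call last):
  File "<stdin>", line 9, in <module>
ValueError: it knows: caddy, caddy_lid, caddy_rim, clamp, fixed_jaw, lemon, nutmeg_tin, pad_face, salt_flakes, shot_glass, spice_jar, trigger_grip, trigger_pin
```

View pics/w5.png

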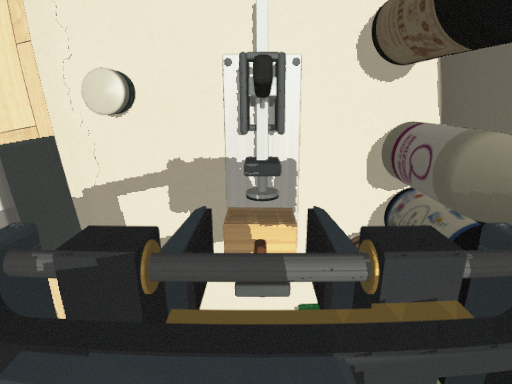

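The picture shows the blade top at (263,75), the pad at (262,193), the head at (262,165), and the bottles well to the right. I'll measure the rod's starting travel from the pad and head depth.

```bash
python3 - <<'E'
from look import *
a=np.radians(-8);e=np.array([[np.cos(a),np.sin(a)],[-np.sin(a),np.cos(a)]]);O=np.array([550.5,1.2])
q=(P[:,:2]-O)@e.T
Wn=(abs(q[:,0])<25)&(q[:,1]>-30)&(q[:,1]<75)&(Z>20)&(Z<75)&u
for lo in range(-28,70,2):
    k=Wn&(q[:,1]>=lo)&(q[:,1]<lo+2)
    if k.sum(): print(lo,k.sum(),np.round([np.percentile(Z[k],95),*np.percentile(q[k,0],[3,97])],0),end=' | ')
print()
t=grab_frame('top');h=at_z(t,[m['point'] for m in landmark_of('top','pad_face')[:2]] or [[0,0]],38);print('top pad_face local',(h[:,:2]-O)@e.T)
h=at_z(f,[[261,193]],38);print('wrist pad local',(h[:,:2]-O)@e.T)
plan(569.2,134.5,200,172,12)
E
```

```text
12.4 [552.46391205  38.12190679 255.59867005] [-1.79884137e+02  3.06015862e-02  8.18385929e+01]
lidboard none
handle none
housing 1407 [567.4 122.6] [83.7 47.9] 82.4 85.85760258479127
   plane [-5.13622003e-04  2.56732524e-03  8.57366218e+01]
blade 667 [569.4 136.9] [26.1 16. ] 82.1 166.02604498259362
   plane [6.06856815e-02 3.67501566e-01 1.64008362e+02]
-4 18 [ 59. -19.  17.] | -2 50 [ 60. -18.  20.] | 0 51 [ 59. -18.  19.] | 2 52 [ 59. -19.  20.] | 4 197 [ 58. -18.  18.] | 6 15 [45. -4.  5.] | 8 11 [45. -5.  6.] | 10 16 [45. -4.  5.] | 12 11 [45. -4.  6.] | 14 16 [45. -5.  5.] | 16 14 [45. -5.  6.] | 18 14 [45. -4.  6.] | 20 16 [45. -5.  5.] | 22 12 [45. -4.  6.] | 24 7 [45. -4.  4.] | 28 11 [ 63. -16.  19.] | 30 58 [ 65. -19.  18.] | 32 69 [ 65. -20.  20.] | 34 45 [ 65. -20.  20.] | 36 71 [ 65. -19.  20.] | 38 66 [ 66. -20.  20.] | 40 47 [ 66. -19.  20.] | 42 73 [ 65. -21.  20.] | 44 206 [ 64. -20.  20.] | 46 20 [46. -6.  6.] | 48 18 [46. -6.  7.] | 50 15 [46. -5.  6.] | 52 22 [47. -6.  6.] | 54 15 [47. -6.  6.] | 56 21 [47. -7.  7.] | 58 24 [47. -7.  7.] | 60 13 [46. -6.  6.] |
[... 312 characters left out ...]
': -0.131}
{'x': 7.8, 'y': 2.3, 'z': 4.6, 'rx': -0.0, 'ry': -0.0, 'rz': -0.131}
{'x': 7.4, 'y': 3.3, 'z': 4.6, 'rx': -0.0, 'ry': -0.0, 'rz': -0.131}
{'x': 6.9, 'y': 4.3, 'z': 4.6, 'rx': -0.0, 'ry': -0.0, 'rz': -0.131}
{'x': 6.3, 'y': 5.1, 'z': 4.6, 'rx': -0.0, 'ry': -0.0, 'rz': -0.131}
{'x': 5.6, 'y': 5.9, 'z': 4.6, 'rx': -0.0, 'ry': -0.0, 'rz': -0.131}
{'x': 4.7, 'y': 6.6, 'z': 4.6, 'rx': -0.0, 'ry': -0.0, 'rz': -0.131}
{'x': 3.8, 'y': 7.2, 'z': 4.6, 'rx': -0.0, 'ry': -0.0, 'rz': -0.131}
{'x': 2.9, 'y': 7.6, 'z': 4.6, 'rx': -0.0, 'ry': -0.0, 'rz': -0.131}
{'x': 1.9, 'y': 7.9, 'z': 4.6, 'rx': -0.0, 'ry': -0.0, 'rz': -0.131}
{'x': 0.8, 'y': 8.1, 'z': 4.6, 'rx': -0.0, 'ry': -0.0, 'rz': -0.131}
```

The rod starts at about 12.7 mm (pad face at local y -2.7, head front at 29.4), so the final rod should be about 53 mm. The trigger grip is at about (569.2, 134.5, 145). I'll turn the gripper well clear of the bottles, then go over the blade.

```bash
python3 - <<'E'
from h import *
plan(490,100,250,172,12)
E
```

```text
{'x': 4.3, 'y': -5.9, 'z': 0.5, 'rx': -0.0, 'ry': -0.0, 'rz': -0.131}
{'x': 5.1, 'y': -5.3, 'z': 0.5, 'rx': -0.0, 'ry': -0.0, 'rz': -0.131}
{'x': 5.7, 'y': -4.6, 'z': 0.5, 'rx': -0.0, 'ry': -0.0, 'rz': -0.131}
{'x': 6.3, 'y': -3.8, 'z': 0.5, 'rx': -0.0, 'ry': -0.0, 'rz': -0.131}
{'x': 6.7, 'y': -2.9, 'z': 0.5, 'rx': -0.0, 'ry': -0.0, 'rz': -0.131}
{'x': 7.0, 'y': -2.0, 'z': 0.5, 'rx': -0.0, 'ry': -0.0, 'rz': -0.131}
{'x': 7.2, 'y': -1.1, 'z': 0.5, 'rx': -0.0, 'ry': -0.0, 'rz': -0.131}
{'x': 7.3, 'y': -0.1, 'z': 0.5, 'rx': -0.0, 'ry': -0.0, 'rz': -0.131}
{'x': 7.3, 'y': 0.8, 'z': 0.5, 'rx': -0.0, 'ry': -0.0, 'rz': -0.131}
{'x': 7.1, 'y': 1.8, 'z': 0.5, 'rx': -0.0, 'ry': -0.0, 'rz': -0.131}
{'x': 6.8, 'y': 2.7, 'z': 0.5, 'rx': -0.0, 'ry': -0.0, 'rz': -0.131}
{'x': 6.4, 'y': 3.6, 'z': 0.5, 'rx': -0.0, 'ry': -0.0, 'rz': -0.131}
```

move_arm:
  plan:
    - {"x":4.5,"y":-6,"z":0.5,"rx":0,"ry":0,"rz":-0.131}
    - {"x":5,"y":-5.5,"z":0.5,"rx":0,"ry":0,"rz":-0.131}
    - {"x":5.5,"y":-4.5,"z":0.5,"rx":0,"ry":0,"rz":-0.131}
    - {"x":6.5,"y":-4,"z":0.5,"rx":0,"ry":0,"rz":-0.131}
    - {"x":6.5,"y":-3,"z":0.5,"rx":0,"ry":0,"rz":-0.131}
    - {"x":7,"y":-2,"z":0.5,"rx":0,"ry":0,"rz":-0.131}
    - {"x":7,"y":-1,"z":0.5,"rx":0,"ry":0,"rz":-0.131}
    - {"x":7.5,"y":0,"z":0.5,"rx":0,"ry":0,"rz":-0.131}
    - {"x":7.5,"y":1,"z":0.5,"rx":0,"ry":0,"rz":-0.131}
    - {"x":7,"y":2,"z":0.5,"rx":0,"ry":0,"rz":-0.131}

```text
time_s: 13.55
ee_pos: [500.1, 90.6, 250.9]
ee_rot: [-180.0, -0.1, 157.3]
force: [-0.7, 0.2, -0.8]
gripper_width: 55.2
gripper_force: 0.0
```

move_arm:
  plan:
    - {"x":7,"y":2.5,"z":0.5,"rx":0,"ry":0,"rz":-0.131}
    - {"x":6.5,"y":3.5,"z":0.5,"rx":0,"ry":0,"rz":-0.131}
    - {"x":0,"y":0,"z":0,"rx":0,"ry":0,"rz":0}

```text
time_s: 13.85
ee_pos: [489.0, 100.9, 250.0]
ee_rot: [-180.0, -0.1, 172.0]
force: [-0.2, -0.4, -0.3]
gripper_width: 54.4
gripper_force: 0.0
```

```bash
python3 - <<'E'
from h import *
s=state();print(s['time_s'],s['ee_pos'],s['ee_rot'])
# pre-grasp: 60 mm back along the leaning blade axis
a=np.radians(-8);ey=np.array([-np.sin(a),np.cos(a)]);O=np.array([550.5,1.2])
def tcp(phi,r): 
    l=118.1+r*np.sin(phi);return [*(O+ey*l),14+r*np.cos(phi)]
print(tcp(.125,113.2))
plan(*tcp(.125,180),172,5,tilt=np.degrees(.125))
E
```

```text
13.85 [488.99703374 100.93757995 249.99300079] [-1.79994107e+02 -9.93316544e-02  1.71989101e+02]
[np.float64(568.9005182232299), np.float64(132.12649024174883), np.float64(126.31677593036005)]
{'x': -15.0, 'y': 10.1, 'z': 11.5, 'rx': 0.025, 'ry': -0.0, 'rz': -0.0}
{'x': -15.0, 'y': 10.4, 'z': 11.2, 'rx': 0.025, 'ry': -0.0, 'rz': -0.0}
{'x': -15.0, 'y': 10.6, 'z': 10.9, 'rx': 0.025, 'ry': -0.0, 'rz': -0.0}
{'x': -15.0, 'y': 10.9, 'z': 10.7, 'rx': 0.025, 'ry': -0.0, 'rz': -0.0}
{'x': -15.0, 'y': 11.2, 'z': 10.4, 'rx': 0.025, 'ry': -0.0, 'rz': -0.0}
```

move_arm:
  plan:
    - {"x":-15,"y":10,"z":11.5,"rx":0.025,"ry":0,"rz":0}
    - {"x":-15,"y":10.5,"z":11,"rx":0.025,"ry":0,"rz":0}
    - {"x":-15,"y":10.5,"z":11,"rx":0.025,"ry":0,"rz":0}
    - {"x":-15,"y":11,"z":10.5,"rx":0.025,"ry":0,"rz":0}
    - {"x":-15,"y":11,"z":10.5,"rx":0.025,"ry":0,"rz":0}
    - {"x":0,"y":0,"z":0,"rx":0,"ry":0,"rz":0}
    - {"x":0,"y":0,"z":0,"rx":0,"ry":0,"rz":0}
    - {"x":0,"y":0,"z":0,"rx":0,"ry":0,"rz":0}

```text
time_s: 14.65
ee_pos: [570.4, 139.5, 193.3]
ee_rot: [-172.8, -0.1, 171.9]
force: [-0.2, -0.2, -0.3]
gripper_width: 54.6
gripper_force: 0.0
```

```bash
cat >> h.py <<'E'
a8=np.radians(-8);ey=np.array([-np.sin(a8),np.cos(a8)]);ex=np.array([np.cos(a8),np.sin(a8)]);O=np.array([550.5,1.2])
def tcp(phi,r):
    l=118.1+r*np.sin(phi);return [*(O+ey*l),14+r*np.cos(phi)]
def local(p): p=np.array(p);return np.round([(p[:2]-O)@ex,(p[:2]-O)@ey,p[2]],1)
E
python3 - <<'E'
from h import *
s=state();print(s['time_s'],local(s['ee_pos']),s['ee_rot'])
plan(*tcp(.125,113.2),172,4,tilt=np.degrees(.125))
E
```

```text
14.65 [  0.5 139.7 193.3] [-1.72837167e+02 -5.61616848e-02  1.71898578e+02]
{'x': 0.1, 'y': 0.2, 'z': 16.9, 'rx': -0.0, 'ry': -0.0, 'rz': -0.0}
{'x': 0.1, 'y': 0.2, 'z': 16.9, 'rx': -0.0, 'ry': -0.0, 'rz': -0.0}
{'x': 0.1, 'y': 0.2, 'z': 16.9, 'rx': -0.0, 'ry': -0.0, 'rz': -0.0}
{'x': 0.1, 'y': 0.2, 'z': 16.9, 'rx': -0.0, 'ry': -0.0, 'rz': -0.0}
```

move_arm:
  plan:
    - {"x":0.1,"y":0.2,"z":17,"rx":0,"ry":0,"rz":0}
    - {"x":0.1,"y":0.2,"z":17,"rx":0,"ry":0,"rz":0}
    - {"x":0.1,"y":0.2,"z":17,"rx":0,"ry":0,"rz":0}
    - {"x":0.1,"y":0.2,"z":17,"rx":0,"ry":0,"rz":0}
    - {"x":0,"y":0,"z":0,"rx":0,"ry":0,"rz":0}

```text
time_s: 15.15
ee_pos: [567.3, 131.4, 124.0]
ee_rot: [-172.7, -0.3, 171.9]
force: [0.5, 0.2, -0.5]
gripper_width: 54.5
gripper_force: 0.0
```

move_arm:
  plan:
    - {"x":0,"y":0,"z":0,"rx":0,"ry":0,"rz":0}
    - {"x":0,"y":0,"z":0,"rx":0,"ry":0,"rz":0}
    - {"x":0,"y":0,"z":0,"rx":0,"ry":0,"rz":0}
    - {"x":0,"y":0,"z":0,"rx":0,"ry":0,"rz":0}
    - {"x":0,"y":0,"z":0,"rx":0,"ry":0,"rz":0}
    - {"x":0,"y":0,"z":0,"rx":0,"ry":0,"rz":0}
    - {"x":0,"y":0,"z":0,"rx":0,"ry":0,"rz":0}
  grip: 0
  squeeze: 20

```text
time_s: 15.85
ee_pos: [569.6, 133.5, 125.8]
ee_rot: [-172.9, -0.0, 172.0]
force: [-0.5, 4.3, 5.0]
gripper_width: 24.0
gripper_force: 20.0
```

```bash
python3 - <<'E'
from h import *
s=state();print(s['time_s'],local(s['ee_pos']),s['ee_rot'],s['force'],s['gripper_width'],s['gripper_force'])
E
```

```text
15.85 [  0.5 133.7 125.8] [-1.72931112e+02 -8.55890927e-03  1.71997114e+02] [-0.45044154  4.32589324  4.95446237] 23.96443982830244 19.998418986797333
```

Gripped. First stroke.

move_arm:
  plan:
    - {"x":0,"y":-2.7,"z":0.03,"rx":-0.024,"ry":0,"rz":0}
    - {"x":0,"y":-2.7,"z":0.03,"rx":-0.024,"ry":0,"rz":0}
    - {"x":0,"y":-2.7,"z":0.03,"rx":-0.024,"ry":0,"rz":0}
    - {"x":0,"y":-2.7,"z":0.03,"rx":-0.024,"ry":0,"rz":0}
    - {"x":0,"y":-2.7,"z":0.03,"rx":-0.024,"ry":0,"rz":0}
    - {"x":0,"y":-2.7,"z":0.03,"rx":-0.024,"ry":0,"rz":0}
    - {"x":0,"y":-2.7,"z":0.03,"rx":-0.024,"ry":0,"rz":0}
    - {"x":0,"y":-2.7,"z":0.03,"rx":-0.024,"ry":0,"rz":0}
    - {"x":0,"y":-2.7,"z":0.03,"rx":-0.024,"ry":0,"rz":0}

```text
time_s: 16.75
ee_pos: [566.3, 109.4, 126.1]
ee_rot: [174.6, -0.0, 172.0]
force: [0.3, 4.7, 3.8]
gripper_width: 23.7
gripper_force: 20.0
```

move_arm:
  plan:
    - {"x":0,"y":0,"z":0,"rx":0,"ry":0,"rz":0}
    - {"x":0,"y":0,"z":0,"rx":0,"ry":0,"rz":0}

```text
time_s: 16.95
ee_pos: [566.3, 109.3, 126.1]
ee_rot: [174.6, -0.0, 171.9]
force: [-0.1, 5.2, 5.4]
gripper_width: 24.1
gripper_force: 20.0
```

```bash
cat > st.py <<'E'
from h import *
s=state();p=s['ee_pos'];l=local(p);r=(Ro.from_euler('xyz',[180,0,172],degrees=True).inv()*Ro.from_euler('xyz',s['ee_rot'],degrees=True)).as_rotvec()
print(s['time_s'],l,'phi pos',round(float(np.arctan2(l[1]-118.1,l[2]-14)),3),'tilt',np.round(r,3),np.round(s['force'],1),s['gripper_force'])
E
cat > rod.py <<'E'
from st import *
f=grab_frame('top');P,uv=cloud(f,np.ones((384,512),bool));q=np.c_[(P[:,:2]-O+[2.4,2])@np.c_[ex,ey],P[:,2]]
k=(abs(q[:,0])<17)&(abs(q[:,0])>8)&(q[:,1]>-28)&(q[:,1]<80)&(q[:,2]>30)&(q[:,2]<80)
h=np.histogram(q[k,1],np.arange(-28,80,3));print([(int(a),int(b)) for a,b in zip(h[1],h[0]) if b])
for lo,hi in((-60,-28),):
    c=(abs(q[:,0])<40)&(q[:,1]>-125)&(q[:,1]<-15)&(q[:,2]>68)&(q[:,2]<78);print('lid',c.sum(),np.round(np.percentile(q[c],[1,50,99],axis=0),1).tolist())
E
python3 rod.py
```

```text
16.95 [  0.6 109.3 126.1] phi pos -0.078 tilt [-0.094  0.     0.001] [-0.1  5.2  5.4] 20.00564396381378
[(-28, 4), (-16, 2), (-13, 4), (-10, 3)]
lid 581 [[-39.1, -106.5, 68.4], [0.9, -66.7, 72.1], [39.2, -27.5, 77.0]]
```

move_arm:
  plan:
    - {"x":0,"y":2.7,"z":0.03,"rx":0.024,"ry":0,"rz":0}
    - {"x":0,"y":2.7,"z":0.03,"rx":0.024,"ry":0,"rz":0}
    - {"x":0,"y":2.7,"z":0.03,"rx":0.024,"ry":0,"rz":0}
    - {"x":0,"y":2.7,"z":0.03,"rx":0.024,"ry":0,"rz":0}
    - {"x":0,"y":2.7,"z":0.03,"rx":0.024,"ry":0,"rz":0}
    - {"x":0,"y":2.7,"z":0.03,"rx":0.024,"ry":0,"rz":0}
    - {"x":0,"y":2.7,"z":0.03,"rx":0.024,"ry":0,"rz":0}
    - {"x":0,"y":2.7,"z":0.03,"rx":0.024,"ry":0,"rz":0}
    - {"x":0,"y":2.7,"z":0.03,"rx":0.024,"ry":0,"rz":0}
    - {"x":0,"y":0,"z":0,"rx":0,"ry":0,"rz":0}

```text
time_s: 18.0
ee_pos: [569.7, 133.8, 125.8]
ee_rot: [-172.9, -0.0, 172.1]
force: [-0.1, 5.3, 5.9]
gripper_width: 24.1
gripper_force: 20.0
```

```bash
python3 st.py
```

```text
18.0 [  0.6 134.  125.8] phi pos 0.141 tilt [ 0.125  0.    -0.001] [-0.1  5.3  5.9] 20.001600086688995
```

move_arm:
  plan:
    - {"x":0,"y":-2.7,"z":0.03,"rx":-0.024,"ry":0,"rz":0}
    - {"x":0,"y":-2.7,"z":0.03,"rx":-0.024,"ry":0,"rz":0}
    - {"x":0,"y":-2.7,"z":0.03,"rx":-0.024,"ry":0,"rz":0}
    - {"x":0,"y":-2.7,"z":0.03,"rx":-0.024,"ry":0,"rz":0}
    - {"x":0,"y":-2.7,"z":0.03,"rx":-0.024,"ry":0,"rz":0}
    - {"x":0,"y":-2.7,"z":0.03,"rx":-0.024,"ry":0,"rz":0}
    - {"x":0,"y":-2.7,"z":0.03,"rx":-0.024,"ry":0,"rz":0}
    - {"x":0,"y":-2.7,"z":0.03,"rx":-0.024,"ry":0,"rz":0}
    - {"x":0,"y":-2.7,"z":0.03,"rx":-0.024,"ry":0,"rz":0}
    - {"x":0,"y":0,"z":0,"rx":0,"ry":0,"rz":0}

```text
time_s: 19.0
ee_pos: [566.3, 109.2, 126.1]
ee_rot: [174.6, -0.0, 171.9]
force: [0.9, 6.9, 6.1]
gripper_width: 23.8
gripper_force: 20.0
```

```bash
python3 rod.py
```

```text
19.0 [  0.6 109.1 126.1] phi pos -0.08 tilt [-0.094  0.     0.002] [0.9 6.9 6.1] 20.007120966911316
[(-28, 4), (-25, 6), (-22, 6), (-19, 2)]
lid 587 [[-39.2, -106.4, 68.4], [-0.0, -66.7, 72.2], [39.3, -27.6, 76.9]]
```

move_arm:
  plan:
    - {"x":0,"y":2.7,"z":0.03,"rx":0.024,"ry":0,"rz":0}
    - {"x":0,"y":2.7,"z":0.03,"rx":0.024,"ry":0,"rz":0}
    - {"x":0,"y":2.7,"z":0.03,"rx":0.024,"ry":0,"rz":0}
    - {"x":0,"y":2.7,"z":0.03,"rx":0.024,"ry":0,"rz":0}
    - {"x":0,"y":2.7,"z":0.03,"rx":0.024,"ry":0,"rz":0}
    - {"x":0,"y":2.7,"z":0.03,"rx":0.024,"ry":0,"rz":0}
    - {"x":0,"y":2.7,"z":0.03,"rx":0.024,"ry":0,"rz":0}
    - {"x":0,"y":2.7,"z":0.03,"rx":0.024,"ry":0,"rz":0}
    - {"x":0,"y":2.7,"z":0.03,"rx":0.024,"ry":0,"rz":0}
    - {"x":0,"y":0,"z":0,"rx":0,"ry":0,"rz":0}

```text
time_s: 20.05
ee_pos: [569.7, 133.8, 125.8]
ee_rot: [-172.9, -0.0, 172.1]
force: [0.1, 4.8, 7.0]
gripper_width: 23.8
gripper_force: 20.0
```

```bash
python3 - <<'E'
from st import *
f=grab_frame('top');im=cv2.cvtColor(f['img'],cv2.COLOR_RGB2BGR)
cv2.imwrite('pics/t2.png',cv2.resize(im[150:260,180:330],(800,587),interpolation=cv2.INTER_CUBIC))
E
```

```text
20.05 [  0.6 134.  125.8] phi pos 0.141 tilt [ 0.125  0.    -0.001] [0.1 4.8 7. ] 20.001507103443146
```

View pics/t2.png

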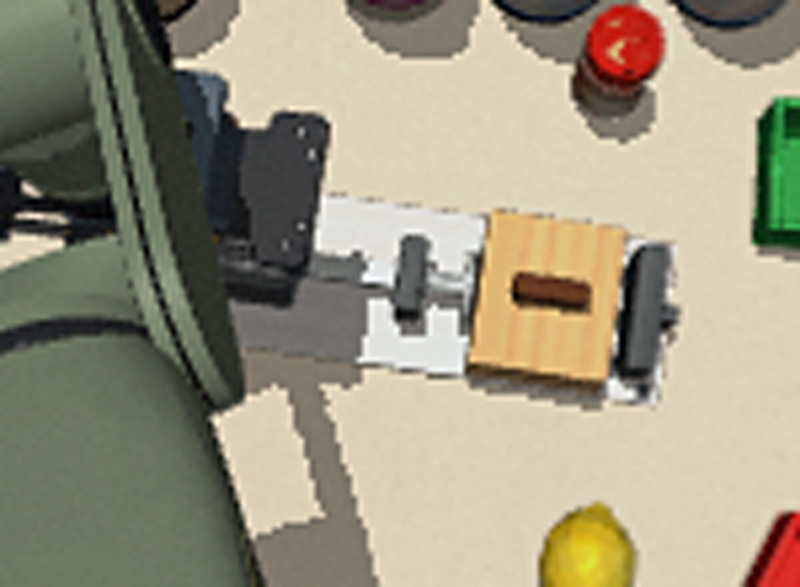

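The crop shows the head at (411,277), the pad at (473,288) just behind the lid's left edge (478,290), and a gap between the lid's right edge (617,300) and the jaw (628,305). I'll project these.

```bash
python3 - <<'E'
from h import *
import cv2
f=grab_frame('top')
def L(c,z):
    uv=[[180+c[0]*150/800,150+c[1]*110/587]];p=at_z(f,uv,z)[0]+[2.4,2,0];return local(p)
for n,c,z in(('head front',(427,280),64),('head back',(397,275),64),('lid back',(480,290),72),('lid front',(617,300),72),('jaw face',(628,305),64),('pad back',(468,290),58)):print(n,L(c,z))
g=cv2.cvtColor(f['img'],cv2.COLOR_RGB2GRAY)
# intensity profile across head along clamp axis, at |x|=13, z=64
K=[]
for y in np.arange(0,44,1.5):
    v=[]
    for x in(-15,-11,11,15):
        w=O+ex*x+ey*y-[2.4,2];u=proj(f,[[*w,64]]).astype(np.float32);v.append(cv2.remap(g,u[:,:1],u[:,1:],cv2.INTER_LINEAR)[0,0])
    K.append((float(y),int(np.mean(v))))
print(K)
E
```

```text
head front [-4.2  1.5 64. ]
head back [-3.9 19.  64. ]
lid back [ -6.8 -29.3  72. ]
lid front [  -1.2 -107.6   72. ]
jaw face [  -1.9 -115.1   64. ]
pad back [ -5.7 -22.8  58. ]
[(0.0, 172), (1.5, 166), (3.0, 144), (4.5, 117), (6.0, 91), (7.5, 77), (9.0, 86), (10.5, 91), (12.0, 93), (13.5, 95), (15.0, 96), (16.5, 96), (18.0, 88), (19.5, 83), (21.0, 119), (22.5, 163), (24.0, 172), (25.5, 172), (27.0, 170), (28.5, 167), (30.0, 162), (31.5, 157), (33.0, 155), (34.5, 153), (36.0, 154), (37.5, 159), (39.0, 163), (40.5, 164), (42.0, 165), (43.5, 164)]
```

Rod is now about 37.5 mm, roughly 12.4 mm per stroke, with the pad just reaching the caddy. Third stroke: 7 rows, to about 47 mm.

move_arm:
  plan:
    - {"x":0,"y":-2.7,"z":0.03,"rx":-0.024,"ry":0,"rz":0}
    - {"x":0,"y":-2.7,"z":0.03,"rx":-0.024,"ry":0,"rz":0}
    - {"x":0,"y":-2.7,"z":0.03,"rx":-0.024,"ry":0,"rz":0}
    - {"x":0,"y":-2.7,"z":0.03,"rx":-0.024,"ry":0,"rz":0}
    - {"x":0,"y":-2.7,"z":0.03,"rx":-0.024,"ry":0,"rz":0}
    - {"x":0,"y":-2.7,"z":0.03,"rx":-0.024,"ry":0,"rz":0}
    - {"x":0,"y":-2.7,"z":0.03,"rx":-0.024,"ry":0,"rz":0}
    - {"x":0,"y":0,"z":0,"rx":0,"ry":0,"rz":0}

```text
time_s: 20.95
ee_pos: [567.0, 114.6, 126.5]
ee_rot: [177.3, -0.0, 171.9]
force: [1.2, 6.9, 4.6]
gripper_width: 23.5
gripper_force: 20.0
```

```bash
cat > prof.py <<'E'
from st import *
f=grab_frame('top');g=cv2.cvtColor(f['img'],cv2.COLOR_RGB2GRAY)
def pr(ys,xs,z):
    o=[]
    for y in ys:
        v=[]
        for x in xs:
            u=proj(f,[[*(O+ex*x+ey*y-[2.4,2]),z]]).astype(np.float32);v.append(cv2.remap(g,u[:,:1],u[:,1:],cv2.INTER_LINEAR)[0,0])
        o.append((float(y),int(np.mean(v))))
    print(o)
pr(np.arange(-18,28,1.5),(-15,-11,11,15),64)
pr(np.arange(-122,-100,1.5),(-30,-20,20,30),72)
P,uv=cloud(f,np.ones((384,512),bool));q=np.c_[(P[:,:2]-O+[2.4,2])@np.c_[ex,ey],P[:,2]]
c=(abs(q[:,0])<40)&(q[:,1]>-113)&(q[:,1]<-15)&(q[:,2]>69)&(q[:,2]<76);print('lid',c.sum(),np.round(np.percentile(q[c],[2,50,98],axis=0),1).tolist())
E
python3 prof.py
```

```text
20.95 [  0.6 114.6 126.5] phi pos -0.031 tilt [-0.046  0.     0.002] [1.2 6.9 4.6] 20.003524124622345
[(-18.0, 163), (-16.5, 162), (-15.0, 161), (-13.5, 161), (-12.0, 161), (-10.5, 162), (-9.0, 163), (-7.5, 162), (-6.0, 160), (-4.5, 137), (-3.0, 96), (-1.5, 82), (0.0, 88), (1.5, 79), (3.0, 57), (4.5, 44), (6.0, 41), (7.5, 40), (9.0, 37), (10.5, 44), (12.0, 90), (13.5, 135), (15.0, 150), (16.5, 160), (18.0, 162), (19.5, 162), (21.0, 157), (22.5, 152), (24.0, 129), (25.5, 97), (27.0, 81)]
[(-122.0, 89), (-120.5, 90), (-119.0, 86), (-117.5, 73), (-116.0, 51), (-114.5, 45), (-113.0, 77), (-111.5, 126), (-110.0, 164), (-108.5, 181), (-107.0, 186), (-105.5, 190), (-104.0, 188), (-102.5, 184), (-101.0, 182)]
lid 538 [[-38.4, -110.8, 69.2], [-1.0, -73.4, 72.1], [38.5, -34.3, 75.7]]
```

move_arm:
  plan:
    - {"x":0,"y":2.7,"z":0.03,"rx":0.024,"ry":0,"rz":0}
    - {"x":0,"y":2.7,"z":0.03,"rx":0.024,"ry":0,"rz":0}
    - {"x":0,"y":2.7,"z":0.03,"rx":0.024,"ry":0,"rz":0}
    - {"x":0,"y":2.7,"z":0.03,"rx":0.024,"ry":0,"rz":0}
    - {"x":0,"y":2.7,"z":0.03,"rx":0.024,"ry":0,"rz":0}
    - {"x":0,"y":2.7,"z":0.03,"rx":0.024,"ry":0,"rz":0}
    - {"x":0,"y":2.7,"z":0.03,"rx":0.024,"ry":0,"rz":0}
    - {"x":0,"y":0,"z":0,"rx":0,"ry":0,"rz":0}
    - {"x":0,"y":0,"z":0,"rx":0,"ry":0,"rz":0}

```text
time_s: 21.9
ee_pos: [569.7, 133.6, 125.8]
ee_rot: [-172.9, -0.0, 172.0]
force: [0.6, 5.3, 5.8]
gripper_width: 23.9
gripper_force: 20.0
```

move_arm:
  plan:
    - {"x":0,"y":-2.7,"z":0.03,"rx":-0.024,"ry":0,"rz":0}
    - {"x":0,"y":-2.7,"z":0.03,"rx":-0.024,"ry":0,"rz":0}
    - {"x":0,"y":-2.7,"z":0.03,"rx":-0.024,"ry":0,"rz":0}
    - {"x":0,"y":-2.7,"z":0.03,"rx":-0.024,"ry":0,"rz":0}
    - {"x":0,"y":-2.7,"z":0.03,"rx":-0.024,"ry":0,"rz":0}
    - {"x":0,"y":0,"z":0,"rx":0,"ry":0,"rz":0}
    - {"x":0,"y":0,"z":0,"rx":0,"ry":0,"rz":0}

```text
time_s: 22.6
ee_pos: [567.8, 120.2, 126.6]
ee_rot: [-179.8, -0.0, 171.9]
force: [-0.2, 6.4, 4.5]
gripper_width: 23.9
gripper_force: 20.0
```

```bash
python3 prof.py
```

```text
22.6 [  0.6 120.2 126.6] phi pos 0.019 tilt [0.003 0.    0.001] [-0.2  6.4  4.5] 20.001653730869293
[(-18.0, 164), (-16.5, 164), (-15.0, 164), (-13.5, 167), (-12.0, 171), (-10.5, 145), (-9.0, 102), (-7.5, 86), (-6.0, 87), (-4.5, 87), (-3.0, 89), (-1.5, 91), (0.0, 92), (1.5, 93), (3.0, 93), (4.5, 91), (6.0, 103), (7.5, 126), (9.0, 145), (10.5, 157), (12.0, 158), (13.5, 158), (15.0, 157), (16.5, 158), (18.0, 160), (19.5, 162), (21.0, 162), (22.5, 162), (24.0, 161), (25.5, 161), (27.0, 161)]
[(-122.0, 89), (-120.5, 90), (-119.0, 86), (-117.5, 71), (-116.0, 60), (-114.5, 80), (-113.0, 131), (-111.5, 170), (-110.0, 183), (-108.5, 189), (-107.0, 189), (-105.5, 187), (-104.0, 184), (-102.5, 182), (-101.0, 180)]
lid 536 [[-38.6, -111.5, 69.3], [1.5, -73.1, 72.2], [38.7, -36.0, 75.5]]
```

The head front is at -9.9, so the pad is pressed in about 6.5 to 7 mm, and the caddy is on the jaw. I'll add half a row, then check that the lid is level before handing in.

move_arm:
  plan:
    - {"x":0,"y":-1.4,"z":0.01,"rx":-0.012,"ry":0,"rz":0}
    - {"x":0,"y":0,"z":0,"rx":0,"ry":0,"rz":0}
    - {"x":0,"y":0,"z":0,"rx":0,"ry":0,"rz":0}
    - {"x":0,"y":0,"z":0,"rx":0,"ry":0,"rz":0}
    - {"x":0,"y":0,"z":0,"rx":0,"ry":0,"rz":0}

```text
time_s: 23.15
ee_pos: [567.6, 118.9, 126.6]
ee_rot: [179.5, -0.0, 172.0]
force: [0.4, 6.6, 4.5]
gripper_width: 24.4
gripper_force: 20.0
```

```bash
python3 - <<'E'
from prof import *
print(np.linalg.lstsq(np.c_[q[c][:,:2]-q[c][:,:2].mean(0),np.ones(c.sum())],q[c][:,2],rcond=None)[0])
for m in masks_of('top','caddy_lid')[:1]:
    k=m['pixels'][uv[:,1],uv[:,0]]&(q[:,2]>66)&(q[:,2]<80);print(cv2.minAreaRect(q[k][:,:2].astype(np.float32)))
E
```

```text
23.15 [  0.6 119.  126.6] phi pos 0.008 tilt [-0.009  0.     0.   ] [0.4 6.6 4.5] 20.00062644481659
[(-18.0, 164), (-16.5, 164), (-15.0, 164), (-13.5, 164), (-12.0, 164), (-10.5, 137), (-9.0, 96), (-7.5, 84), (-6.0, 87), (-4.5, 89), (-3.0, 91), (-1.5, 92), (0.0, 93), (1.5, 93), (3.0, 90), (4.5, 90), (6.0, 108), (7.5, 131), (9.0, 147), (10.5, 158), (12.0, 158), (13.5, 158), (15.0, 157), (16.5, 158), (18.0, 160), (19.5, 161), (21.0, 162), (22.5, 162), (24.0, 161), (25.5, 161), (27.0, 161)]
[(-122.0, 90), (-120.5, 91), (-119.0, 86), (-117.5, 71), (-116.0, 60), (-114.5, 80), (-113.0, 131), (-111.5, 170), (-110.0, 183), (-108.5, 189), (-107.0, 189), (-105.5, 187), (-104.0, 184), (-102.5, 182), (-101.0, 180)]
lid 531 [[-38.1, -111.7, 69.3], [1.6, -73.6, 72.3], [38.4, -35.9, 75.5]]
[-1.15011410e-03 -9.22797551e-04  7.23442137e+01]
```

The lid is level (slope about 0.001), the pad is at roughly 7 mm, and the gripper holds the trigger drawn by about 0.13 rad. Handing in.

```bash
python3 -c "
from workcell import *
print(job_done())"
```

```text
the job is handed in; nothing more can be done
None
```

I handed the job in with the lid seated and level, the caddy pushed against the jaw, the pad pressed in about 7 mm (estimated from the top camera), and the gripper still holding the trigger drawn; `job_done()` returned no verdict.

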